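# Turn up the hob under the tall pot by one click

## Robot

A 6-joint arm with a two-finger parallel gripper is mounted at the origin on the work surface. World frame = base frame: x ahead of the robot, y to its left, z up, the work surface at z = 0. Lengths are in m, angles in rad, forces in N, time in s.
With the tool pointing down it reaches from about 0.3 to 0.75 m from the base axis. Payload 8.5 kg.
Tool frame: the origin (TCP) lies midway between the tips of the shut fingers; the grasp point (between the pads) lies 19 mm behind it (arm.grip_point_offset is the distance from the TCP to the grasp point, in m); z points along the fingers, y is the direction in which the jaws open and shut (so a half turn about z gives the same grasp; the last joint's range is limited). The gripper opens to 85 mm and grips with 20 to 120 N. Pads are 22 mm wide; open, the fingers measure 114 mm over their backs; the gripper's body (76 mm by 85 mm) begins 54 mm behind the grasp point. The pads swing forward as they close: fully open they stand 13 mm farther back than shut.
Start: joints at [-1.444, 0.381, 1.297, -0, 1.464, -0.215], TCP at [0.184, -0.518, 0.231] pointing down, gripper open.
Joint ranges: [-3.11, 3.11], [-0.89, 2.33], [0.22, 2.48], [-1.42, 4.56], [0.17, 2.85], [-2.88, 2.88]. Speed limits (rad/s): [2.39, 2.39, 3.14, 3.14, 3.14, 3.14].

## Interface

Orientations are given as a unit quaternion [w, x, y, z].
In Python, from workcell import readout, optics, arm gives the robot as it stands.
- The arm moves only by the tool send_rows, never from a script. Its arguments are lists of equal length, an entry for each row: "jaw": the gripper command: -1 is fully open, 1 is shut, values between are in proportion; "travel": the shift along the tool's x, y, z in m, a list of three; "angular": the turn, a rotation vector about the tool's x, y, z in rad, a list of three. A call has 1 to 10 rows; each row is the pose to reach, as a shift and turn from the pose commanded when the call began, along the tool's axes at that moment; what a row does not reach only later rows make up. A row lasts 1/12 s, in which the tool goes at most 41.7 mm and 7.16 degrees, less where a joint would pass 70% of its speed; a pose out of reach is approached as far as the arm can. A call with a gripper value outside its range is refused whole. The fingers move at their own pace and stop on an object; "force" is the grip in N (left out, the last holds). Time passes only in rows, so rows that repeat a pose let the fingers close. It gives the time, the measured TCP pose, the force and the opening at its end, in the units of the state.
- readout.get_state(): the state, without advancing time (a new reading comes with each control period).
- optics.camera(name): name is "scene" or "top"; returns a dict with "img" (420x560x3 uint8, red, green, blue), "z_map" (420x560 float32, m along the optical axis (not along the pixel's ray), 0 where there is no reading), "fx", "fy", "cx", "cy" (pixels), "k1" (the pictures are not rectified: a ray, as slopes to the right and down, at radius r is drawn at 1 + k1 r^2 times it, then the intrinsics apply), "R" (3x3) and "t" (3): a world point X has camera coordinates R X + t. Camera axes: x right, y down, z forward; pixel columns grow to the right and rows downward; lengths in m; the calibration is good to about 2 mm. A picture is of the moment at which its call begins.
- arm.finish_job(): hands the job in, once; it reports no verdict.
The state is a dict: "clock": time; "qpos": joint angles; "joint_vel": joint speeds; "joint_efforts": joint torques, N m; "ee_pos": TCP position; "ee_rot": TCP orientation; "force": force on the tool from outside, world axes, zero at the start; "ft_torque": the same for the moment, N m; "width": opening from 0.0 (shut) to 1.0 (fully open).
Only numpy, scipy, OpenCV 4.12 (cv2) and the standard library are available. Lean on these libraries where they do the work, as an engineer would, in place of code of your own. Each camera call takes 0.05 s, during which the arm holds its last target.

## Task

Turn up the heat under the tall lidded pot by one click: with a fingertip on the knurled rim of the dial in front of that pot, rub the dial round clockwise until it clicks into the next setting, then take the hand away. Do not take the dial between the fingers, leave the other dial at its setting, and leave the pot, the frying pan, the shaker and the spoon standing as they are.

Things in the scene. Friction and masses are not known exactly. Their poses are not given: they have to be found in the camera images.
- hob: fixed two-zone induction hob, steel case 640 mm wide (y), x from -210 mm (front, towards the robot) to 210 mm, black glass top at z = 100 mm. Origin: middle of the underside. The front 130 mm is a panel sloping down 12 deg to the front; on it the dials, at x = -147 mm, y = +145 (left) and -145 mm (right), panel there at z = 81 mm. Zones centred at x = 70, y = +155 and -155 mm.
- dial_left: left dial (+y side of the hob), for the left zone: black cylinder knob 50 mm across, fine knurling on its rim, bright disc and dark index line on top. Origin on its axis at panel level; z = its axis, out of the panel (12 deg from vertical, leaning to the hob's front); x, y turn with it. The knob fills z = 1.5 to 25.5 mm. Nothing else on the panel stands up within 80 mm of it.
- dial_right: right dial (-y side of the hob), for the right zone: black cylinder knob 50 mm across, fine knurling on its rim, bright disc and dark index line on top. Origin on its axis at panel level; z = its axis, out of the panel (12 deg from vertical, leaning to the hob's front); x, y turn with it. The knob fills z = 1.5 to 25.5 mm. Nothing else on the panel stands up within 80 mm of it.
- left_turn (a joint): left dial's angle in rad, grows clockwise seen from above (= more heat). 0 = off, a click every 0.524 rad, 9 settings. Starts at rest in setting 2 (1.047 rad). A sprung detent holds it: about 0.05 N m (2 N at the rim) to leave a click, none half way (0.26 rad); past that it snaps into the next by itself. The rim grips a finger at friction 0.9 to 1.3: 4 to 10 N pressed on it turn it.
- right_turn (a joint): right dial's angle in rad, grows clockwise seen from above (= more heat). 0 = off, a click every 0.524 rad, 9 settings. Starts at rest in setting 4 (2.094 rad). A sprung detent holds it: about 0.05 N m (2 N at the rim) to leave a click, none half way (0.26 rad); past that it snaps into the next by itself. The rim grips a finger at friction 0.9 to 1.3: 4 to 10 N pressed on it turn it.
- pot: tall stainless stock pot with a lid, 200 mm across, 152 mm to the top of the lid's bow, two loop handles out to 132 mm either side; stands on one of the two zones. Origin: middle of its underside, z up. 2.4 kg.
- pan: frying pan, dark steel, 240 mm across the rim, 45 mm high, with a long handle that points to the back (its +x, out to 318 mm); stands on the zone without the pot. Origin: middle of its underside, z up.
- shaker: metal seasoning shaker, 60 mm across, 92 mm tall, standing on the glass at its front edge between the zones. Origin: middle of its underside.
- spoon: wooden cooking spoon 300 mm long lying on the bench to the right (-y) of the hob, handle towards the robot. Origin: its underside, near the middle.

How it is judged:
On the way:
1. a finger bearing on the dial in front of the pot has begun to turn it clockwise (((y of pot in the frame of hob above 0.1 m and (value of joint left_turn above 1.197 rad and contact force between the fingers and dial_left above 0.2 N)) or (y of pot in the frame of hob below -0.1 m and (value of joint right_turn above 2.244 rad and contact force between the fingers and dial_right above 0.2 N)))).
At the end, for the whole second after the job is handed in: The dial in front of the pot rests one click further clockwise (within 0.12 rad of 3 clicks for the left dial, of 5 for the right), the other dial within 0.12 rad of its start, and pot, pan, shaker and spoon stand within 20 mm of where they were, upright within 0.1 rad (((y of pot in the frame of hob above 0.1 m and value of joint left_turn between 1.451 and 1.691 rad and value of joint right_turn between 1.974 and 2.214 rad) or (y of pot in the frame of hob below -0.1 m and value of joint left_turn between 0.927 and 1.167 rad and value of joint right_turn between 2.498 and 2.738 rad)) and velocity of joint left_turn between -0.1 and 0.1 rad/s and velocity of joint right_turn between -0.1 and 0.1 rad/s and distance of each of pot, pan, shaker, spoon from where it was at the start of the episode below 0.02 m and angle between each of pot, pan, shaker's own z axis and vertical below 0.1 rad); the robot touches nothing.
It fails at once if a dial is taken between the fingers (the grasp point within 13 mm of its axis and less than 13 mm above its top, while the fingers bear on it) ((contact force between the fingers and dial_left above 0.5 N and z of the grasp point in the frame of dial_left below 0.038 m and x of the grasp point in the frame of dial_left between -0.013 and 0.013 m and y of the grasp point in the frame of dial_left between -0.013 and 0.013 m) or (contact force between the fingers and dial_right above 0.5 N and z of the grasp point in the frame of dial_right below 0.038 m and x of the grasp point in the frame of dial_right between -0.013 and 0.013 m and y of the grasp point in the frame of dial_right between -0.013 and 0.013 m)).
It fails at once if pot, pan, shaker or spoon is pushed, lifted or carried more than 20 mm (distance of any of pot, pan, shaker, spoon from where it was at the start of the episode above 0.02 m).
It also fails if it takes over 35 s, if anything falls off the work surface, if the arm or the gripper's body presses on something with over 40 N, if the wrist force passes 120 N, or if a joint passes its speed limit or range.

## Working session

There is one attempt and no reset: what is moved stays moved. The work goes in short steps, Python scripts to look and compute and a tool call to move; the robot and the scene stay as the last step left them, time stands still between calls to the robot, and variables do not carry over. Pictures are saved under pics/ and viewed, and the job is handed in when it is done.

Besides the shell and the picture viewer there is one more tool, called after "Emit:" as name(argument=value, ...), one argument or row to a line, values as JSON. send_rows: Moves the arm, as the interface text tells. Its arguments: {"type":"object","properties":{"jaw":{"type":"array"},"travel":{"type":"array"},"angular":{"type":"array"},"force":{"type":"number"}},"required":["jaw","travel","angular"]}

```bash
ls; mkdir -p pics; python3 - <<'E'
from workcell import readout, optics, arm
import cv2,pickle
print(readout.get_state(), arm.grip_point_offset)
for n in("scene","top"):
    c=optics.camera(n); cv2.imwrite(f"pics/{n}0.png",c["img"][:,:,::-1]); pickle.dump(c,open(f"{n}0.pkl","wb"))
    print(n,c["fx"],c["fy"],c["cx"],c["cy"],c["k1"],c["R"],c["t"])
E
```

```text
pics
{'clock': 0.0, 'qpos': array([-1.44431041e+00,  3.81232463e-01,  1.29824692e+00,  8.18128058e-06,
        1.46359808e+00, -2.15298163e-01]), 'joint_vel': array([-0.00093909,  0.00039332, -0.00133546, -0.00105055, -0.00111281,
        0.00064007]), 'joint_efforts': array([-5.83125075e-05, -4.48455727e+01, -2.31271702e+01, -2.63428892e-04,
        4.78125847e-03, -1.07199045e-05]), 'ee_pos': array([ 0.18430683, -0.51789873,  0.23069686]), 'ee_rot': array([-7.41493347e-04,  9.85433261e-01,  1.70060980e-01,  3.70193520e-05]), 'force': array([-0.22010809, -0.52692997,  0.54084546]), 'ft_torque': array([-0.03934869, -0.00598181, -0.06489736]), 'width': 0.9986163368133811} 0.0187
scene 445.20472047760427 445.20472047760427 277.7052872455969 210.44901866500328 -0.0880624166937453 [[-0.88602212  0.46295859  0.02518241]
 [ 0.23949658  0.50350939 -0.83013233]
 [-0.39699647 -0.7294845  -0.55699746]] [ 6.24744493e-01 -1.14694208e-03  1.27566850e+00]
top 527.0341583539775 527.0341583539775 274.7869702406538 210.20607456815586 -0.015421805348701191 [[ 0.01207193 -0.99992407 -0.00247485]
 [-0.98563529 -0.01148238 -0.168497  ]
 [ 0.16845579  0.00447338 -0.98569906]] [-0.15142285  0.64831213  1.10581774]
```

View pics/scene0.png

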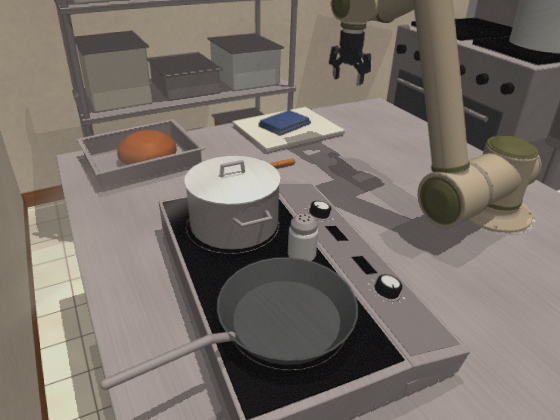

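View pics/top0.png

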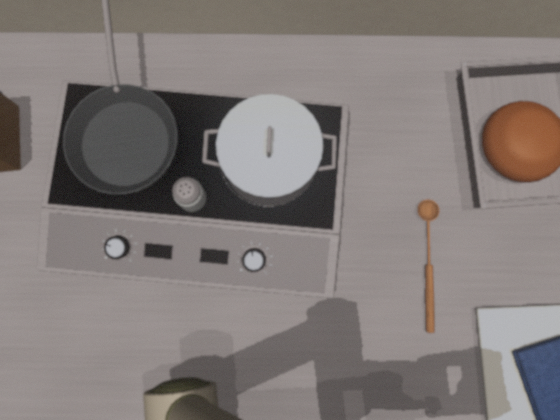

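The tall pot is on the right zone (top view, about (270,145)), so the target is the right dial at (253,260) in the top view and (320,209) in the scene view. I'll measure both dials from their bright discs.

```bash
cat > h.py <<'E'
import numpy as np, cv2, pickle
def ray(c,u,v):
    K=np.array([[c["fx"],0,c["cx"]],[0,c["fy"],c["cy"]],[0,0,1]])
    p=cv2.undistortPoints(np.array([[[u,v]]],float),K,np.array([c["k1"],0,0,0,0.]))[0,0]
    R=np.array(c["R"]);t=np.array(c["t"])
    return -R.T@t, R.T@np.array([p[0],p[1],1])
def onz(c,u,v,z):
    o,d=ray(c,u,v); return o+d*(z-o[2])/d[2]
def proj(c,X):
    R=np.array(c["R"]);p=R@np.array(X)+np.array(c["t"]);s=p[:2]/p[2];s=s*(1+c["k1"]*(s@s))
    return s*c["fx"]+[c["cx"],c["cy"]]
def disc(c,u,v,w=14,th=150):
    g=cv2.cvtColor(c["img"],cv2.COLOR_RGB2GRAY)
    m=np.zeros_like(g); m[v-w:v+w+1,u-w:u+w+1]=(g[v-w:v+w+1,u-w:u+w+1]>th)
    n,l,s,ce=cv2.connectedComponentsWithStats(m)
    k=1+np.argmax(s[1:,4]); 
    cnt=max(cv2.findContours((l==k).astype(np.uint8),cv2.RETR_EXTERNAL,cv2.CHAIN_APPROX_NONE)[0],key=len)
    return cv2.fitEllipse(cv2.convexHull(cnt)) ,s[k]
E
python3 - <<'E'
from h import *
T=pickle.load(open("top0.pkl","rb"));S=pickle.load(open("scene0.pkl","rb"))
for n,a,b in(("R",(253,260),(320,209)),("L",(116,247),(389,286))):
    e,s=disc(T,*a);f,s2=disc(S,*b,w=12)
    print(n,e,s,f,s2); p=onz(T,*e[0],.106);q=onz(S,*f[0],.106);print(p,q)
    print("depth",T["z_map"][int(e[0][1]),int(e[0][0])])
big=[cv2.resize(c["img"][v-25:v+25,u-35:u+35,::-1],None,fx=10,fy=10,interpolation=cv2.INTER_CUBIC) for c,(u,v) in((T,(253,260)),)]
cv2.imwrite("pics/crop.png",big[0])
cv2.imwrite("pics/crops.png",cv2.resize(S["img"][184:234,285:355,::-1],None,fx=10,fy=10,interpolation=cv2.INTER_CUBIC))
E
```

```text
R ((253.12852478027344, 260.23095703125), (16.5661678314209, 17.08473014831543), 62.30157470703125) [245 252  17  17 221] ((321.0391845703125, 204.7784881591797), (6.384004592895508, 14.302953720092773), 107.24844360351562) [314 202  15   7  72]
[ 0.53571485 -0.1003784   0.106     ] [ 0.53463505 -0.10462323  0.106     ]
depth 1.0919735
L ((114.658935546875, 247.208740234375), (16.278839111328125, 16.44800567626953), 136.45333862304688) [107 239  17  17 213] ((390.0767517089844, 281.15301513671875), (9.553810119628906, 18.686006546020508), 115.44609832763672) [382 275  18  12 138]
[0.55922576 0.18869423 0.106     ] [0.55787957 0.18514022 0.106     ]
depth 1.0986953
```

View pics/crop.png

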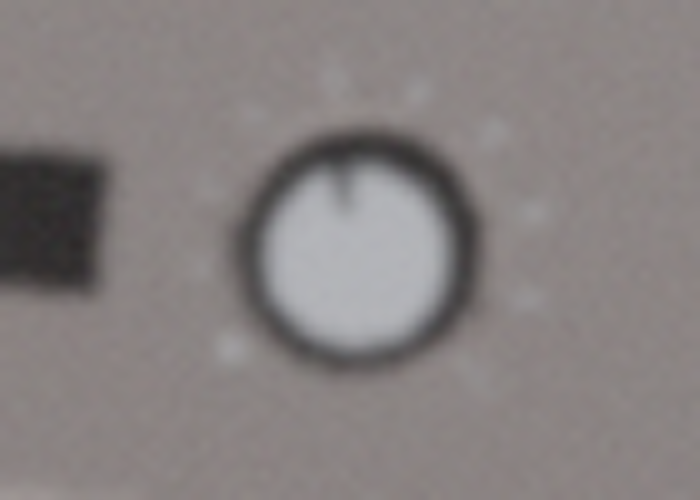

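View pics/crops.png

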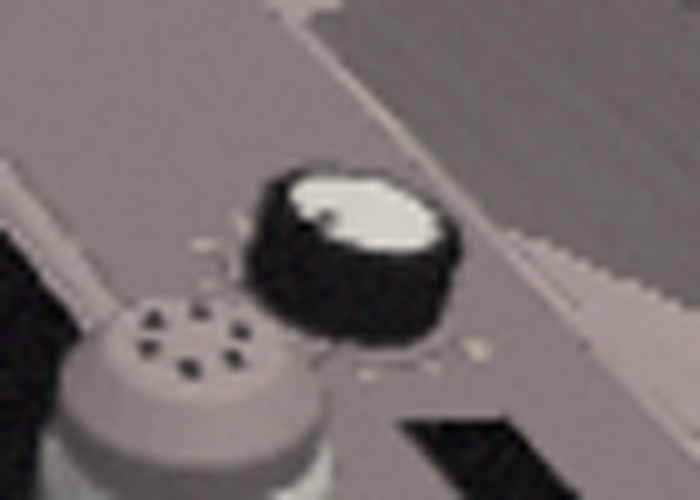

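```bash
cat >> h.py <<'E'
from scipy.spatial.transform import Rotation as Ro
def tri(T,a,S,b):
    o1,d1=ray(T,*a);o2,d2=ray(S,*b)
    s=np.linalg.lstsq(np.c_[d1,-d2],o2-o1,rcond=None)[0]
    p,q=o1+d1*s[0],o2+d2*s[1]; return (p+q)/2,np.linalg.norm(p-q)
yaw=-0.081;c12,s12=np.cos(np.radians(12)),np.sin(np.radians(12))
hx=np.array([np.cos(yaw),np.sin(yaw),0]);hy=np.array([-np.sin(yaw),np.cos(yaw),0])
ax=-s12*hx+np.array([0,0,c12]); px=c12*hx+np.array([0,0,s12])
RT=np.c_[px,-hy,-ax]   # wanted tool axes
top=np.array([.5352,-.1022,.106])
def tgt(r,l,h): # r along panel x, l along hob y, h above panel along axis
    return top+(h-.0255)*ax+r*px+l*hy
def rel(p,st):
    R=Ro.from_quat(np.roll(st["ee_rot"],-1)); 
    print("travel",R.inv().apply(p-st["ee_pos"]).round(4),"ang",(R.inv()*Ro.from_matrix(RT)).as_rotvec().round(4))
def loc(st):
    d=st["ee_pos"]-top; return np.array([d@px,d@hy,d@ax+.0255])
E
python3 - <<'E'
from h import *
T=pickle.load(open("top0.pkl","rb"));S=pickle.load(open("scene0.pkl","rb"))
print(tri(T,(253.1,260.2),S,(321,204.8)),tri(T,(114.7,247.2),S,(390.1,281.2)))
for c,u,v in((T,253,260),(S,321,205),(T,115,247),(S,390,281)):
    o,d=ray(c,u,v);print(o+d*np.median(c["z_map"][v-1:v+2,u-1:u+2]))
from workcell import readout
st=readout.get_state()
rel(tgt(-.070,-.006,.10),st)
E
```

```text
(array([ 0.53629043, -0.10093499,  0.10844262]), np.float64(0.001719197471492194)) (array([0.55945534, 0.18745551, 0.108392  ]), np.float64(0.0011980263059233082))
[ 0.53604092 -0.10019184  0.10798451]
[ 0.53557373 -0.10336631  0.10636285]
[0.55975023 0.18826422 0.10517042]
[0.55935442 0.18620159 0.10789606]
travel [ 0.3909 -0.303   0.067 ] ang [-0.0456  0.2063  0.4211]
```

Emit:
send_rows(
  jaw=[1, 1, 1, 1, 1, 1, 1, 1, 1, 1],
  travel=[
    [0.03, -0.025, 0],
    [0.06, -0.05, 0],
    [0.09, -0.075, 0],
    [0.12, -0.1, 0],
    [0.15, -0.125, 0],
    [0.18, -0.15, 0],
    [0.21, -0.175, 0],
    [0.24, -0.2, 0],
    [0.27, -0.225, 0],
    [0.3, -0.25, 0],
  ],
  angular=[
    [0, 0, 0],
    [0, 0, 0.08],
    [0, 0.03, 0.16],
    [-0.01, 0.06, 0.24],
    [-0.02, 0.1, 0.3],
    [-0.03, 0.14, 0.36],
    [-0.04, 0.18, 0.4],
    [-0.0456, 0.2063, 0.4211],
    [-0.0456, 0.2063, 0.4211],
    [-0.0456, 0.2063, 0.4211],
  ],
  force=40,
)

```text
clock: 0.93
ee_pos: [0.3833, -0.1803, 0.2313]
ee_rot: [0.005, 0.994, -0.041, 0.105]
force: [0.9, -1.1, 0.0]
width: -0.001
```

```bash
python3 - <<'E'
from h import *
from workcell import readout
st=readout.get_state();print(st["ee_pos"],st["clock"],st["force"],st["width"])
rel(tgt(-.070,-.006,.08),st)
E
```

```text
[ 0.38331415 -0.18029183  0.23130825] 0.9333 [ 0.8767569  -1.11195347  0.0225363 ] -0.0006188879177601334
travel [ 0.0457 -0.0843  0.0981] ang [ 0.0014 -0.0005 -0.001 ]
```

Emit:
send_rows(
  jaw=[1, 1, 1, 1, 1, 1, 1],
  travel=[
    [0.01, -0.02, 0.02],
    [0.02, -0.04, 0.04],
    [0.03, -0.06, 0.06],
    [0.04, -0.075, 0.08],
    [0.0457, -0.084, 0.096],
    [0.0457, -0.084, 0.096],
    [0.0457, -0.084, 0.096],
  ],
  angular=[
    [0, 0, 0],
    [0, 0, 0],
    [0, 0, 0],
    [0, 0, 0],
    [0, 0, 0],
    [0, 0, 0],
    [0, 0, 0],
  ],
)

```text
clock: 1.52
ee_pos: [0.4542, -0.1033, 0.1464]
ee_rot: [0.004, 0.994, -0.04, 0.104]
force: [-0.2, -0.5, -0.2]
width: 0.0
```

```bash
python3 - <<'E'
from h import *
from workcell import readout,optics
st=readout.get_state();print(st["ee_pos"],st["clock"],st["force"],st["ft_torque"],loc(st))
rel(tgt(-.055,-.006,.010),st)
for n in("scene","top"):
    c=optics.camera(n); pickle.dump(c,open(f"{n}1.pkl","wb"))
    u,v=proj(c,top).astype(int);u=max(u,60);v=max(v,45)
    cv2.imwrite(f"pics/{n}1.png",cv2.resize(c["img"][v-45:v+75,u-60:u+100,::-1] if n=="top" else c["img"][v-90:v+50,u-80:u+100,::-1],None,fx=4,fy=4))
E
```

```text
[ 0.45420336 -0.10328076  0.14639627] 1.5167 [-0.16460087 -0.54486783 -0.16361058] [-0.00812027  0.08515463 -0.0027701 ] [-0.07048252 -0.00763077  0.08178027]
travel [ 0.0156 -0.0016  0.0718] ang [0.0003 0.0015 0.0015]
```

View pics/scene1.png

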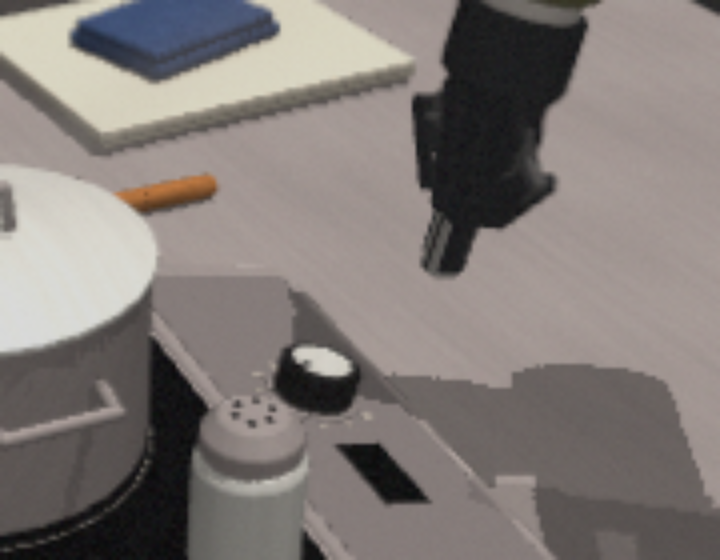

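View pics/top1.png

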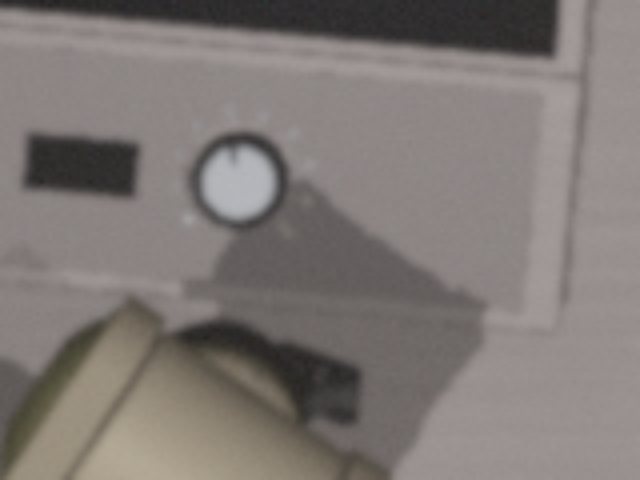

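The scene view shows the closed fingers at crop (445,265), in front of and above the right dial at (315,380), with nothing in between. Next I descend beside the front rim.

Emit:
send_rows(
  jaw=[1, 1, 1, 1, 1, 1, 1, 1],
  travel=[
    [0.012, 0, 0.01],
    [0.0215, 0, 0.025],
    [0.0215, 0, 0.04],
    [0.0215, 0, 0.055],
    [0.0215, 0, 0.065],
    [0.0215, 0, 0.071],
    [0.0215, 0, 0.071],
    [0.0215, 0, 0.071],
  ],
  angular=[
    [0, 0, 0],
    [0, 0, 0],
    [0, 0, 0],
    [0, 0, 0],
    [0, 0, 0],
    [0, 0, 0],
    [0, 0, 0],
    [0, 0, 0],
  ],
)

```text
clock: 2.28
ee_pos: [0.4902, -0.1073, 0.0826]
ee_rot: [0.005, 0.994, -0.041, 0.105]
force: [0.2, 0.5, 0.0]
width: -0.0
```

```bash
python3 - <<'E'
from h import *
from workcell import readout,optics
st=readout.get_state();print(st["ee_pos"],st["clock"],st["force"],st["ft_torque"],loc(st))
c=optics.camera("scene");u,v=proj(c,top).astype(int)
cv2.imwrite("pics/s2.png",cv2.resize(c["img"][v-50:v+40,u-60:u+60,::-1],None,fx=6,fy=6,interpolation=cv2.INTER_CUBIC))
E
```

```text
[ 0.49015945 -0.10725071  0.08257092] 2.2833 [0.21448776 0.49622048 0.02465531] [0.00213696 0.07968595 0.03416212] [-0.04838331 -0.00867845  0.01183169]
```

View pics/s2.png

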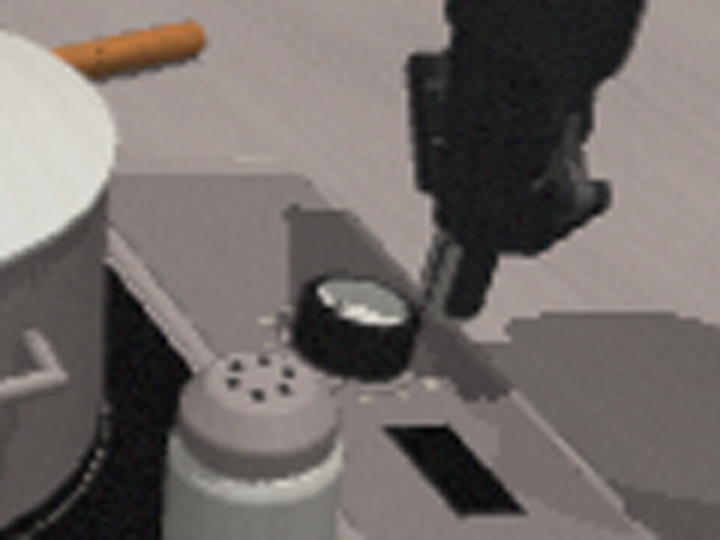

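Emit:
send_rows(
  jaw=[1, 1, 1, 1, 1],
  travel=[
    [0.003, -0.003, 0.001],
    [0.006, -0.003, 0.002],
    [0.009, -0.003, 0.002],
    [0.01, -0.003, 0.002],
    [0.01, -0.003, 0.002],
  ],
  angular=[
    [0, 0, 0],
    [0, 0, 0],
    [0, 0, 0],
    [0, 0, 0],
    [0, 0, 0],
  ],
)

```text
clock: 2.75
ee_pos: [0.5009, -0.1045, 0.0822]
ee_rot: [0.005, 0.994, -0.04, 0.105]
force: [-0.0, -0.2, 0.5]
width: 0.001
```

Emit:
send_rows(
  jaw=[1, 1, 1],
  travel=[
    [0.001, 0, 0],
    [0.002, 0, 0],
    [0.002, 0, 0],
  ],
  angular=[
    [0, 0, 0],
    [0, 0, 0],
    [0, 0, 0],
  ],
)

```text
clock: 3.0
ee_pos: [0.5027, -0.1047, 0.0825]
ee_rot: [0.005, 0.994, -0.04, 0.105]
force: [0.1, 0.6, 0.0]
width: 0.001
```

Emit:
send_rows(
  jaw=[1, 1, 1],
  travel=[
    [0.001, 0, 0],
    [0.001, 0, 0],
    [0.001, 0, 0],
  ],
  angular=[
    [0, 0, 0],
    [0, 0, 0],
    [0, 0, 0],
  ],
)

```text
clock: 3.25
ee_pos: [0.5035, -0.1048, 0.0826]
ee_rot: [0.005, 0.994, -0.04, 0.105]
force: [0.9, 0.1, -0.2]
width: -0.003
```

Emit:
send_rows(
  jaw=[1, 1, 1],
  travel=[
    [0.001, 0, 0],
    [0.001, 0, 0],
    [0.001, 0, 0],
  ],
  angular=[
    [0, 0, 0],
    [0, 0, 0],
    [0, 0, 0],
  ],
)

```text
clock: 3.5
ee_pos: [0.5037, -0.1046, 0.0826]
ee_rot: [0.005, 0.994, -0.04, 0.104]
force: [-5.2, 0.3, 1.6]
width: 0.001
```

Emit:
send_rows(
  jaw=[1, 1, 1],
  travel=[
    [0.0007, 0, 0],
    [0.0007, 0, 0],
    [0.0007, 0, 0],
  ],
  angular=[
    [0, 0, 0],
    [0, 0, 0],
    [0, 0, 0],
  ],
)

```text
clock: 3.75
ee_pos: [0.5038, -0.1045, 0.0825]
ee_rot: [0.004, 0.994, -0.04, 0.103]
force: [-8.6, -0.6, 2.5]
width: -0.0
```

Emit:
send_rows(
  jaw=[1, 1, 1, 1, 1],
  travel=[
    [0, -0.001, 0],
    [0, -0.002, 0],
    [0, -0.003, 0],
    [0, -0.004, 0],
    [0, -0.005, 0],
  ],
  angular=[
    [0, 0, 0],
    [0, 0, 0],
    [0, 0, 0],
    [0, 0, 0],
    [0, 0, 0],
  ],
)

```text
clock: 4.17
ee_pos: [0.5042, -0.0995, 0.0825]
ee_rot: [0.004, 0.994, -0.04, 0.103]
force: [-7.5, -0.3, 2.7]
width: -0.001
```

```bash
python3 - <<'E'
from h import *
from workcell import readout,optics
st=readout.get_state();print(st["ee_pos"],st["clock"],st["force"],st["ft_torque"],loc(st))
c=optics.camera("top");u,v=proj(c,top).astype(int)
cv2.imwrite("pics/t3.png",cv2.resize(c["img"][v-25:v+25,u-35:u+35,::-1],None,fx=10,fy=10,interpolation=cv2.INTER_CUBIC))
E
```

```text
[ 0.50417125 -0.09946449  0.08253705] 4.1667 [-7.52517085 -0.25766409  2.67227424] [-0.0863171   1.26162049 -0.06967244] [-0.03534591  0.00021596  0.00902587]
```

View pics/t3.png

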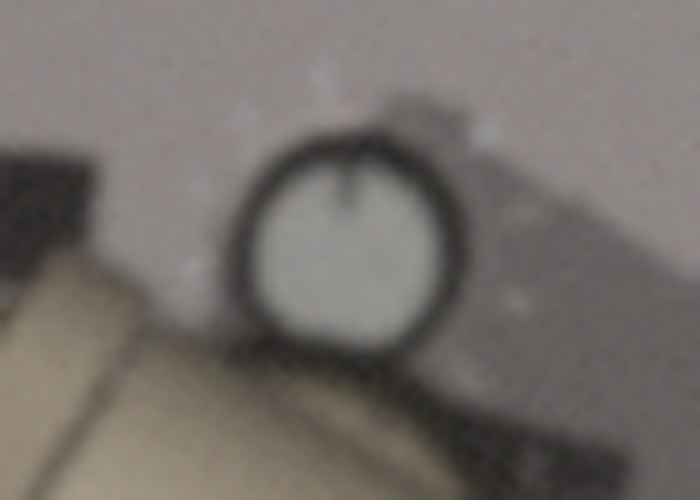

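The index line has moved clockwise, from crop (340,185) with centre (355,255) to (350,185) with centre (350,258), so the dial is following the finger. I keep going.

Emit:
send_rows(
  jaw=[1, 1, 1, 1, 1],
  travel=[
    [0, -0.001, 0],
    [0, -0.002, 0],
    [0, -0.003, 0],
    [0, -0.004, 0],
    [0, -0.005, 0],
  ],
  angular=[
    [0, 0, 0],
    [0, 0, 0],
    [0, 0, 0],
    [0, 0, 0],
    [0, 0, 0],
  ],
)

```text
clock: 4.63
ee_pos: [0.5046, -0.0943, 0.0825]
ee_rot: [0.004, 0.994, -0.04, 0.103]
force: [-7.8, 1.5, 3.0]
width: 0.003
```

```bash
python3 - <<'E'
from h import *
from workcell import readout,optics
st=readout.get_state();print(st["ee_pos"],st["clock"],st["force"],st["ft_torque"],loc(st))
c=optics.camera("top");u,v=proj(c,top).astype(int)
cv2.imwrite("pics/t4.png",cv2.resize(c["img"][v-25:v+25,u-35:u+35,::-1],None,fx=10,fy=10,interpolation=cv2.INTER_CUBIC))
E
```

```text
[ 0.50459508 -0.09427076  0.08247396] 4.6333 [-7.7742221   1.47050778  2.97292319] [0.18464388 1.1567574  0.00839531] [-0.03535687  0.00542695  0.00896371]
```

View pics/t4.png

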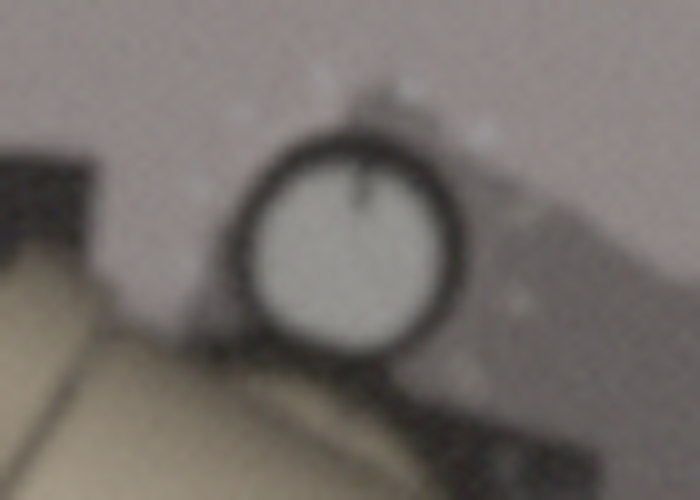

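Lateral force has changed sign to +1.5 N, so the detent is now pulling the dial forward and the dial is past the half-way point. The index points just short of the next tick at (410,88). I add a bit more travel, then back off radially and lift.

Emit:
send_rows(
  jaw=[1, 1, 1, 1, 1, 1, 1],
  travel=[
    [0, -0.001, 0],
    [0, -0.0015, 0],
    [-0.003, -0.0015, 0],
    [-0.008, -0.0015, 0],
    [-0.014, -0.0015, 0],
    [-0.018, -0.0015, -0.005],
    [-0.018, -0.0015, -0.01],
  ],
  angular=[
    [0, 0, 0],
    [0, 0, 0],
    [0, 0, 0],
    [0, 0, 0],
    [0, 0, 0],
    [0, 0, 0],
    [0, 0, 0],
  ],
)

```text
clock: 5.27
ee_pos: [0.4854, -0.0916, 0.089]
ee_rot: [0.005, 0.994, -0.04, 0.104]
force: [-0.0, 0.4, -0.3]
width: 0.001
```

Emit:
send_rows(
  jaw=[1, 1, 1, 1, 1, 1, 1, 1, 1, 1],
  travel=[
    [0, 0, -0.02],
    [0, 0, -0.04],
    [-0.01, 0, -0.06],
    [-0.02, 0, -0.08],
    [-0.04, 0, -0.1],
    [-0.06, 0, -0.12],
    [-0.08, 0, -0.13],
    [-0.08, 0, -0.13],
    [-0.08, 0, -0.13],
    [-0.08, 0, -0.13],
  ],
  angular=[
    [0, 0, 0],
    [0, 0, 0],
    [0, 0, 0],
    [0, 0, 0],
    [0, 0, 0],
    [0, 0, 0],
    [0, 0, 0],
    [0, 0, 0],
    [0, 0, 0],
    [0, 0, 0],
  ],
)

```text
clock: 6.1
ee_pos: [0.382, -0.0834, 0.1998]
ee_rot: [0.005, 0.994, -0.04, 0.105]
force: [0.0, -0.6, 0.2]
width: 0.001
```

```bash
cat > chk.py <<'E'
from h import *
from workcell import readout,optics
st=readout.get_state();print(st["ee_pos"],st["clock"],st["force"],st["joint_vel"].round(3))
T0=pickle.load(open("top0.pkl","rb"));c=optics.camera("top");s=optics.camera("scene")
cv2.imwrite("pics/top5.png",c["img"][:,:,::-1]);cv2.imwrite("pics/scene5.png",s["img"][:,:,::-1])
def idx(c,u,v):
    (x,y),_,_=disc(c,u,v)[0],0,0
    return x
def ang(c,u,v):
    e,_=disc(c,u,v);x,y=e[0]
    g=cv2.cvtColor(c["img"],cv2.COLOR_RGB2GRAY).astype(float)
    Y,X=np.mgrid[v-14:v+15,u-14:u+15];r=np.hypot(X-x,Y-y);G=g[v-14:v+15,u-14:u+15]
    m=(r>3)&(r<7);w=np.clip(np.median(G[m])-8-G,0,None)*m
    return e[0],np.arctan2((w*(X-x)).sum(),-(w*(Y-y)).sum())
for n,u,v in(("R",253,260),("L",116,247)):
    print(n,ang(T0,u,v),ang(c,u,v))
def pr(c):
    return
u,v=253,260
cv2.imwrite("pics/t5.png",cv2.resize(c["img"][v-25:v+25,u-35:u+35,::-1],None,fx=10,fy=10,interpolation=cv2.INTER_CUBIC))
d=cv2.absdiff(c["img"],T0["img"]).max(2);cv2.imwrite("pics/diff5.png",(d>35).astype(np.uint8)*255)
E
python3 chk.py
```

```text
[ 0.38198836 -0.08344161  0.19983522] 6.1 [ 0.01233798 -0.60728181  0.22289116] [ 0.005  0.022 -0.003  0.     0.002 -0.002]
R ((253.12852478027344, 260.23095703125), np.float64(-0.21835612877479568)) ((253.17654418945312, 260.28143310546875), np.float64(0.3551809360259868))
L ((114.658935546875, 247.208740234375), np.float64(-1.2452952455383863)) ((114.73152160644531, 247.32833862304688), np.float64(-1.2253818926369207))
```

View pics/t5.png

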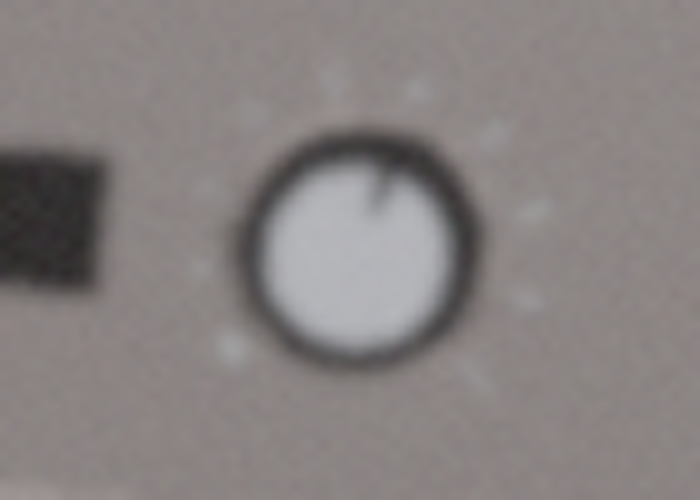

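View pics/top5.png

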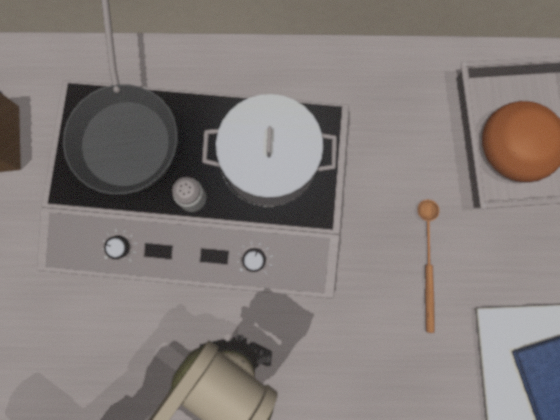

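View pics/diff5.png

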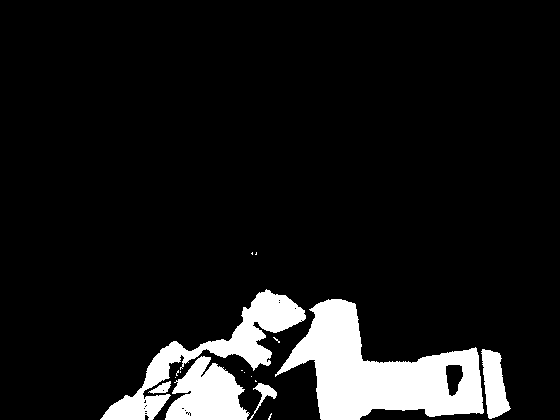

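The index now points at the next tick, (410,88) in the crop. The dial has turned by 0.57 rad (±0.05), which is one click. The left dial is unchanged, and the difference picture shows only the arm, its shadow and the dial's index line.

```bash
python3 -c "
from workcell import arm
print(arm.finish_job())"
```

```text
the job is handed in; nothing more can be done
None
```

I turned the right dial, the one in front of the tall pot, up one click and handed the job in after about 6 s of the 35 s allowed. No verdict was reported.

I pressed the closed fingertips on the front of the dial's rim with about 8 N and rubbed it clockwise by about 11 mm. Past half way the sideways force reversed, which showed the detent pulling the dial on. I then drew the hand back and up, clear of everything.

**Last checks:**
- **Right dial:** the index line moved by about 0.57 rad, measured from a few pixels, against 0.524 rad for one click. It points at the next tick mark.
- **Left dial:** its reading changed by 0.02 rad, which is within measuring noise.
- **Pot, pan, shaker and spoon:** the before-and-after top picture shows no change at any of them.
- **Contact:** the wrist force was near zero after backing off, at most 0.6 N.

The only disagreement was early on: the two cameras put the dial's centre up to 4 mm apart, so I used a middle value and found the rim by touch.

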